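Latch a board into the test fixture and power it up

ROBOT

A 7-joint arm with a two-finger parallel gripper is mounted at the origin on the work surface. World frame = base frame: x ahead of the robot, y to its left, z up, the work surface at z = 0. Lengths are in m, angles in degrees, forces in N, time in s.
With the tool pointing down it reaches from about 0.425 to 1.025 m from the base axis. Payload 9.4 kg.
Tool frame: the origin (TCP) lies where the fingers leave the gripper's body, on its centre line; the fingertips stand 73 mm ahead of it and the grasp point (between the pads) lies 54 mm ahead of it; z points along the fingers, y is the line along which they close (so a half turn about z gives the same grasp; the last joint's range is limited). The gripper opens to 85 mm and grips with 20 to 120 N. Pads are 22 mm wide; open, the fingers measure 114 mm over their backs; the gripper's body (76 mm by 85 mm) begins 54 mm behind the grasp point. The pads swing forward as they close: fully open they stand 13 mm farther back than shut.
Start: joints at [-78.077, 34.337, -0.143, 91.639, 0.103, 54.024, -4.572], TCP at [0.204, 0.696, 0.304] pointing down, gripper open.
Joint ranges: [-147.43, 147.43], [-19.82, 112.94], [-74.19, 73.91], [6.32, 146.72], [-59.91, 239.91], [6.04, 106.73], [-150.56, 150.56]. Speed limits (degrees/s): [127.2, 127.2, 172.46, 172.46, 180, 180, 180].

INTERFACE

Orientations are given as a 3x3 rotation matrix whose columns are the frame's x, y, z axes.
In Python, from station import arm gives the robot as it stands.
- The arm moves only by the tool apply_moves, never from a script. Its argument "motion" is a list of rows, each a list of 4 numbers: the shift along the tool's x, y, z in units of 50 mm (1.0 is 50 mm), then the turn about the tool's z in degrees. In form: [[tx, ty, tz, spin], ...]. A call has exactly 5 rows; each row is the pose to reach, as a shift and turn from the pose commanded when the call began, along the tool's axes at that moment; what a row does not reach only later rows make up. A row lasts 1/10 s, in which the tool goes at most 50 mm and 8.59 degrees, less where a joint would pass 70% of its speed; a pose out of reach is approached as far as the arm can. A call with a gripper value outside its range is refused whole. "gripper" is the opening, from 0 (shut) to 1 (fully open), set as the call begins (left out, the last holds). The fingers move at their own pace and stop on an object; "force" is the grip in N (left out, the last holds). Time passes only in rows, so rows that repeat a pose let the fingers close, or fill a call up. It gives the time, the measured TCP pose, the force, the opening and the grip force at its end, in the units of the state.
- arm.get_state(): the state, without advancing time (a new reading comes with each control period).
- arm.snapshot(name): name is "scene" or "top" or "wrist"; returns a dict with "color" (420x560x3 uint8, red, green, blue), "fx", "fy", "cx", "cy" (pixels), "view" (4x4, takes a point from world to camera coordinates). Camera axes: x right, y up, looking along -z (the intrinsics and any distortion apply to the point x, -y, -z); pixel columns grow to the right and rows downward; lengths in m; the calibration is good to about 2 mm. A picture is of the moment at which its call begins. There is no depth.
- arm.hand_in(): hands the job in; it is judged then, once.
The state is a dict: "time": time; "joint_pos": joint angles; "joint_velocities": joint speeds; "joint_torque": joint torques, N m; "eef_pos": TCP position; "eef_rot": TCP orientation; "contact_force": force on the tool from outside, world axes, zero at the start; "moment": the same for the moment, N m; "opening": opening from 0.0 (shut) to 1.0 (fully open); "gripper_force": force on a finger pad.
Only numpy, scipy, OpenCV 4.12 (cv2) and the standard library are available. Lean on these libraries where they do the work, as an engineer would, in place of code of your own. Each camera call takes 0.05 s, during which the arm holds its last target. There are 200 camera calls.

TASK

Put the blue board flat into the pocket of the black test fixture, its white connector end towards the blue plunger. Then push the plunger fully in and, while holding it in, slide the red keeper across so that it traps the plunger when you let go; only after that, swing the orange toggle on the grey supply box fully over to on. Leave the green board and everything else on the bench where it is.

Things in the scene. Friction and masses are not known exactly. Their poses are not given: they have to be found in the camera images.
- blue_board_center (a point): Blue circuit board: stiff plate 80 x 50 x 5 mm, about 0.11 kg, with an aluminium finned heat sink in the middle, 28 (along x) by 24 (along y) by 40 mm tall; total height 45 mm. Lies flat at the start. Point: its centre, 22.5 mm above the underside. x runs along the length towards the white connector, z up. Grip the heat sink across y, in its upper half.
- blue_board_connector (a point): White connector near one short edge of the blue board: on its centre line, 30 mm from the middle along the board's x, 5 mm above the underside.
- nest (a point): Centre of the floor of the fixture's board pocket, 10 mm above the bench. x points to the plunger side (white mark on that wall), z up. The pocket is 84 mm (x) by 54 mm (y), its aluminium walls 8 mm high; three carry a flared lead-in up to 13 mm above the floor. A seated board has its underside on this floor and its x along the nest's x.
- fixture: Black test fixture, fixed on the bench; origin on the bench under the pocket's centre, axes as nest. Base plate 200 x 140 x 10 mm, x -60 to 140. An inclined latch housing with plunger and keeper stands beside the pocket: nothing of it below 60 mm is nearer than x = +45 mm (but for the plunger's thin nose, at x = 43 when out), and it rises to about 120 mm.
- lamp_bar (a point): Middle of the white lamp bar fixed over the latch (14 mm along the fixture's x, 150 mm along its y, 20 mm high), on a post at its +y end. It leaves no room for a hand pointing straight down on the plunger, but enough for one tilted along the plunger's axis.
- plunger_top (a point): Middle of the plunger's blue push face, 36 x 36 mm, white dot; moves with it. z points out along the plunger's axis, 35 degrees from vertical, leaning to the nest's x; y equals the nest's y, the way the keeper slides to lock. Push along -z. Out, the face is 8 mm above the top of the keeper's flat bars; fully in, 8 mm below it. Around the head the slot floor lies 8 mm deeper than the fully-in face.
- plunger (a joint): Plunger travel in m: 0 out, 0.016 fully in (hard stop). The spring takes 3 N at the start, 7 N at the end. Let go, it springs out unless the keeper holds it, then it rests at about 0.014. In, its steel nose stands over the board's edge and keeps the board from lifting out.
- keeper_window (a point): Centre of the window (42 mm along y, 40 mm along x) in the red sliding keeper, level with the top of its flat bars (6 mm thick); moves with it, axes as plunger_top. The bar at the +y end stands 6 mm higher, its inner face 21 mm from this point. The -y bar (inner face at -21 mm) is the one that comes over the plunger's face.
- keeper (a joint): Keeper travel in m: 0 to 0.002 unlocked, 0.018 fully locked. Friction about 1.5 N; stays where left. With the plunger out, its head stands in the window and blocks the keeper. With it in, closed fingertips pressing through the window can move along +y against the raised bar and drag the keeper across while still pressing.
- supply: Grey supply box 120 x 90 x 50 mm, fixed on the bench; origin under its centre. On top a black block 70 x 50 x 25 mm with the toggle lever; lever pivot above the origin, 72 mm above the bench. The lever swings from the box's -x (off) to its +x (on).
- toggle_tip (a point): Centre of the orange ball, 26 mm across, at the end of the toggle lever, 55 mm from its pivot. Axes turn with the lever; y is its hinge axis, the same as the box's y.
- toggle (a joint): Toggle lever angle in rad: 0 off (up to 0.15 at the start), 1.0 fully on. About 1 N at the ball; stays where left. At angle a the ball is 55*sin(a - 0.5) mm from the pivot along the box's x and 55*cos(a - 0.5) mm above it.
- green_board_center (a point): Another board, green, of the same shape and size: a bystander. Point half-way up, at its centre.
- solder_reel: Bystander: aluminium solder reel, 56 mm across, 42 mm high; origin under its centre.
- flux_bottle: Bystander: small bottle with red cap, 44 mm across, 100 mm high; origin under its centre.
- screw_jar: Bystander: jar, 52 mm across, 55 mm high; origin under its centre.
- screwdriver: Bystander: screwdriver lying on the bench along its x; origin under its middle.
- strap_ring: Bystander: dark grey ring, 60 mm across, 16 mm high; origin under its centre.
- multimeter: Bystander: yellow hand meter, 150 x 80 mm, about 50 mm high; origin under its centre.
- blue_board: The blue board as a whole; its origin is at the centre of its underside, same axes as blue_board_center.
Not all that is in view belongs to the job. What is shaped like the blue_board but pink or yellow is not meant.

How it is judged:
By the outcome, as a careful person would: the job done as asked, in the order asked, and still so for the second after the job is handed in, with the robot touching nothing.
It also fails if it takes over 61 s, if anything falls off the work surface, if the arm or the gripper's body presses on something with over 40 N, if the wrist force passes 120 N, or if a joint passes its speed limit or range.

## Working session

There is one attempt and no reset: what is moved stays moved. The work goes in short steps, Python scripts to look and compute and a tool call to move; the robot and the scene stay as the last step left them, time stands still between calls to the robot, and variables do not carry over. Pictures are saved under pics/ and viewed, at most 10 in all, crops included, and the job is handed in when it is done.

Besides the shell and the picture viewer there is one more tool, called after "Emit:" as a command line: name --pt "numbers of a row" for each row, then --argument value for the rest. apply_moves: Moves the arm, as the interface text tells. Its arguments: {"type":"object","properties":{"motion":{"type":"array"},"gripper":{"type":"number"},"force":{"type":"number"}},"required":["motion"]}

```bash
ls; mkdir -p pics; python3 - <<'E'
from station import arm
import cv2,numpy as np,json
for n in ("scene","top","wrist"):
    s=arm.snapshot(n); cv2.imwrite(f"pics/{n}0.png",s["color"][:,:,::-1])
    print(n,s["fx"],s["fy"],s["cx"],s["cy"],[k for k in s]); print(np.round(s["view"],4).tolist())
    np.savez(f"{n}0.npz",**{k:v for k,v in s.items()})
print(arm.get_state())
a=cv2.imread("pics/scene0.png");b=cv2.imread("pics/top0.png")
E
```

```text
pics
scene 514.2600330704915 514.2600330704915 280.6065085887961 209.49916035831242 ['color', 'fx', 'fy', 'cx', 'cy', 'view']
[[0.8474, 0.5306, -0.0195, -0.4652], [-0.3608, 0.6023, 0.7121, 0.1621], [0.3896, -0.5964, 0.7018, -1.5914], [0.0, 0.0, 0.0, 1.0]]
top 433.17746045958415 433.17746045958415 282.95880318786436 215.114000377253 ['color', 'fx', 'fy', 'cx', 'cy', 'view']
[[-0.0298, -0.9996, 0.001, -0.0448], [0.9969, -0.0296, 0.0729, -0.6294], [-0.0728, 0.0031, 0.9973, -1.3768], [0.0, 0.0, 0.0, 1.0]]
wrist 300.5484094293821 300.5484094293821 283.3520355744434 211.65713914251083 ['color', 'fx', 'fy', 'cx', 'cy', 'view']
[[0.2804, 0.9599, -0.0016, -0.7253], [-0.9154, 0.2669, -0.3014, 0.0388], [-0.2889, 0.086, 0.9535, -0.3797], [0.0, 0.0, 0.0, 1.0]]
{'time': 0.15, 'joint_pos': array([-78.07744054,  34.37592567,  -0.14504439,  91.66919106,
         0.10287465,  54.02447748,  -4.57275047]), 'joint_velocities': array([-0.08638378, -0.25025043, -0.14368552, -0.12915233, -0.03317899,
        0.10721737, -0.0482682 ]), 'joint_torque': array([ 2.25024349e-03, -7.76996899e+01,  1.56653479e+00, -2.58240223e+01,
        1.24659610e-02,  6.77728778e-03,  1.82030169e-05]), 'eef_pos': array([0.20362281, 0.69554668, 0.30319857]), 'eef_rot': array([[-9.59731478e-01,  2.80918921e-01, -2.24782289e-04],
       [ 2.80918986e-01,  9.59730745e-01, -1.19160276e-03],
       [-1.19013288e-04, -1.20676429e-03, -9.99999265e-01]]), 'contact_force': array([ 0.73210399,  0.53422004, -0.31708847]), 'moment': array([-0.0384074 ,  0.01791766, -0.01626689]), 'gripper_force': 0.0, 'opening': 0.9975269244780153}
```

View pics/top0.png

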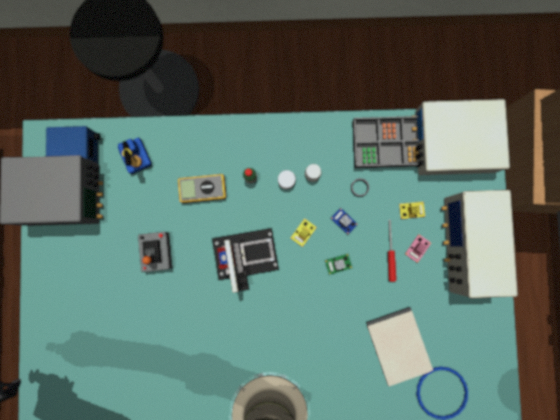

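View pics/scene0.png

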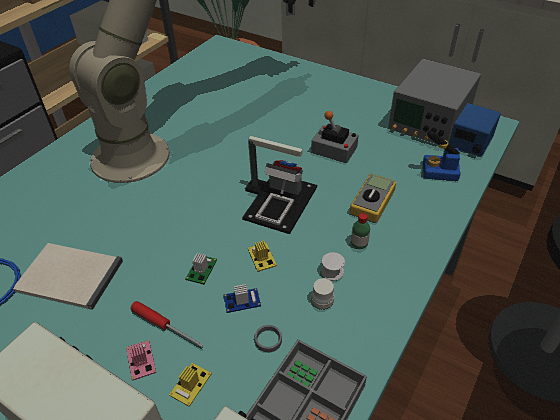

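```bash
cat > h.py <<'E'
import numpy as np,cv2
def load(n): return dict(np.load(n+".npz"))
def ray(s,u,v):
    V=s["view"];R=V[:3,:3];c=-R.T@V[:3,3]
    d=R.T@np.array([(u-s["cx"])/s["fx"],-(v-s["cy"])/s["fy"],-1.]);return c,d
def at(s,u,v,z):
    c,d=ray(s,u,v);return c+d*(z-c[2])/d[2]
def proj(s,p):
    p=np.atleast_2d(p);q=p@s["view"][:3,:3].T+s["view"][:3,3]
    return np.c_[s["cx"]+s["fx"]*q[:,0]/-q[:,2],s["cy"]+s["fy"]*q[:,1]/q[:,2]]
def crop(s,x0,y0,x1,y1,k): return cv2.resize(s["color"][y0:y1,x0:x1,::-1],None,fx=k,fy=k,interpolation=cv2.INTER_CUBIC)
E
python3 - <<'E'
from h import *
t=load("top0");s=load("scene0")
cv2.imwrite("pics/c1.png",crop(t,205,185,365,305,5))
a=crop(s,235,105,365,235,4.2);b=crop(t,130,222,180,282,4.9)
b=crop(t,132,225,182,281,9.75)[:546,:250*2-246]
c=np.zeros((546,800,3),np.uint8);c[:]=0
c[:,:546]=a
d=crop(t,132,225,182,281,5);c[:280,550:800]=d
e=crop(s,300,105,362,165,4);c[290:530,550:798]=e
cv2.imwrite("pics/c2.png",c)
E
```

```text
(no output)
```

View pics/c1.png

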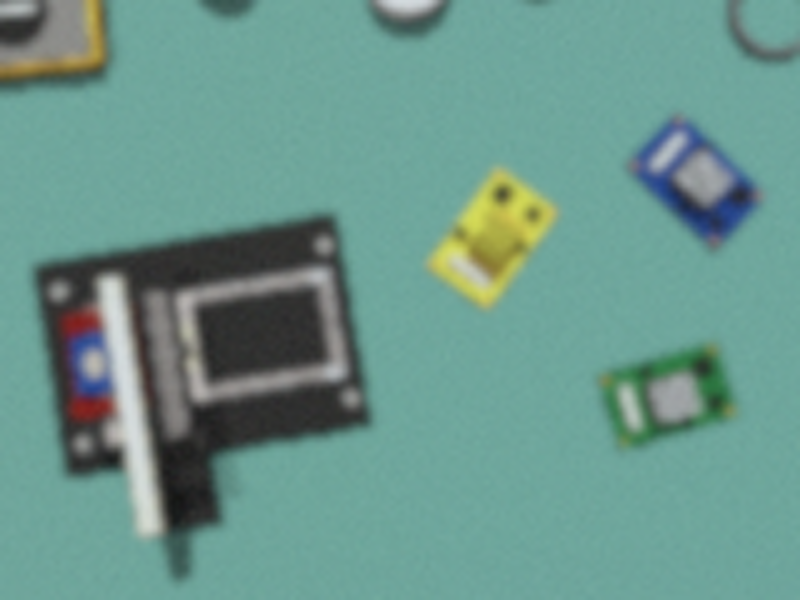

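View pics/c2.png

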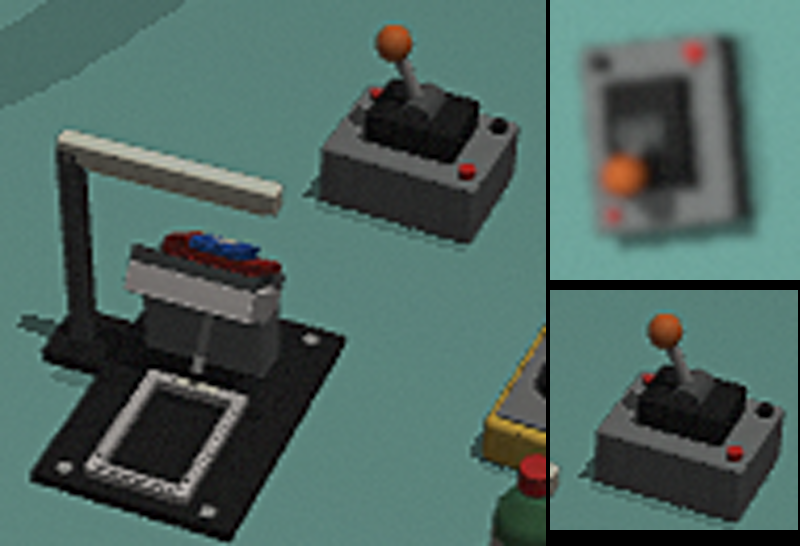

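```bash
cat >> h.py <<'E'
def fit(P,Q):  # model pts P(2d)->world Q(2d): yaw,t,resid
    P=np.array(P,float);Q=np.array(Q)[:,:2];p=P-P.mean(0);q=Q-Q.mean(0)
    th=np.arctan2((p[:,0]*q[:,1]-p[:,1]*q[:,0]).sum(),(p*q).sum())
    R=np.array([[np.cos(th),-np.sin(th)],[np.sin(th),np.cos(th)]]);t=Q.mean(0)-R@P.mean(0)
    return np.degrees(th),t,np.abs(P@R.T+t-Q).max()
E
python3 - <<'E'
from h import *
t=load("top0");s=load("scene0")
np.set_printoptions(precision=4,suppress=True)
T=lambda x,y,z:at(t,205+x/5-.4,185+y/5-.4,z)
print("board",fit([(40,25),(40,-25),(-40,-25),(-40,25)],[T(630,163,.005),T(678,118,.005),T(760,197,.005),T(717,247,.005)]))
print(" hs top",T(706,174,.045),"conn",T(668,152,.008))
print("green",fit([(40,25),(40,-25),(-40,-25),(-40,25)],[T(622,446,.005),T(604,378,.005),T(713,347,.005),T(733,412,.005)]))
print("plate",fit([(.14,-.07),(-.06,-.07),(-.06,.07),(.14,.07)],[T(37,268,.01),T(333,215,.01),T(370,420,.01),T(68,472,.01)]))
print("pocket",T(176,292,.02),T(330,268,.022),T(347,375,.022),T(200,402,.022))
U=lambda x,y,z:at(t,132+(x-550)/5-.4,225+y/5-.4,z)
print("box",fit([(.06,.045),(.06,-.045),(-.06,-.045),(-.06,.045)],[U(584,46,.05),U(716,38,.05),U(738,225,.05),U(598,236,.05)]))
# ball by two-view
us=(132+(624-550)/5-.4,225+175/5-.4); vs=(235+394/4.2-.4,105+43/4.2-.4)
def tri(a,b):
    c1,d1=ray(t,*a);c2,d2=ray(s,*b);k=np.linalg.lstsq(np.c_[d1,-d2],c2-c1,rcond=None)[0]
    p,q=c1+k[0]*d1,c2+k[1]*d2;return (p+q)/2,np.linalg.norm(p-q)
print("ball",tri(us,vs))
# plunger dot
print("dot",tri((205+92/5-.4,185+362/5-.4),(235+225/4.2-.4,105+240/4.2-.4)))
print("lampend top",T(110,275,.2))
E
```

```text
board (np.float64(44.0705346542453), array([ 0.6044, -0.262 ]), np.float64(46.08614513233909))
 hs top [ 0.6066 -0.2626  0.045 ] conn [ 0.6239 -0.2439  0.008 ]
green (np.float64(104.40786898271796), array([ 0.4655, -0.2381]), np.float64(44.92139609467757))
plate (np.float64(98.19486290397919), array([0.5141, 0.0235]), np.float64(0.0034512287542233233))
pocket [0.542  0.0783 0.02  ] [ 0.5545 -0.0214  0.022 ] [ 0.4856 -0.0304  0.022 ] [0.4712 0.0643 0.022 ]
box (np.float64(4.048251483867617), array([0.5222, 0.3478]), np.float64(0.004164064639296083))
ball (array([0.5003, 0.3471, 0.1241]), np.float64(0.0009807507687058044))
dot (array([0.5001, 0.1213, 0.1051]), np.float64(0.0007655788690208831))
lampend top [0.5506 0.0975 0.2   ]
```

```bash
cat >> h.py <<'E'
def plan(p,yaw,way):
    """p: commanded TCP, yaw: heading of tool y (tool down). way: (x,y,z,yaw,ncalls). prints calls"""
    p=np.array(p,float)
    for i,(x,y,z,yw,n) in enumerate(way):
        g=np.array([x,y,z]);p0=p.copy();y0=yaw
        for c in range(n):
            a=np.radians(yaw);Y=np.array([np.cos(a),np.sin(a),0]);Z=np.array([0,0,-1.]);X=np.cross(Y,Z)
            e=p0+(g-p0)*(c+1)/n-p;sp=-((yw-y0)*(c+1)/n+y0-yaw)
            v=np.round(np.array([X@e,Y@e,Z@e])/.05,2);sp=np.round(sp,1)
            print(i,c,[ [*np.round(v*k/5,3).tolist(),round(float(sp*k/5),2)] for k in range(1,6)])
            p=p+(X*v[0]+Y*v[1]+Z*v[2])*.05;yaw-=sp
    print("end",p.round(4),round(float(yaw),2))
def tri(t,s,a,b):
    c1,d1=ray(t,*a);c2,d2=ray(s,*b);k=np.linalg.lstsq(np.c_[d1,-d2],c2-c1,rcond=None)[0]
    p,q=c1+k[0]*d1,c2+k[1]*d2;return (p+q)/2,np.linalg.norm(p-q)
E
python3 - <<'E'
from h import *
t=load("top0");s=load("scene0")
T=lambda x,y:(205+x/5-.4,185+y/5-.4); S=lambda x,y:(235+x/4.2-.4,105+y/4.2-.4)
th=np.radians(98.2);R=np.array([[np.cos(th),np.sin(th)],[-np.sin(th),np.cos(th)]])
for a,b in (((112,276),(279,188)),((150,533),(68,138))):
    p,r=tri(t,s,T(*a),S(*b));print(p,r,"fix",R@(p[:2]-[.5138,.0232]))
p=[.5001,.1213];print("dot fix",R@(np.array(p)-[.5138,.0232]))
plan([.2036,.6955,.3032],73.7,[(.45,.42,.36,35,2),(.60,.05,.36,0,2),(.565,-.225,.27,-45.9,2)])
E
```

```text
[0.55118494 0.09915842 0.18238665] 0.0020119469280166133 fix [ 0.06984966 -0.04783659]
[0.40588348 0.08218048 0.17568915] 0.004564225825369438 fix [0.0737695  0.09840088]
dot fix [ 0.09905106 -0.00043196]
0 0 [[-0.628, -0.39, -0.114, 3.88], [-1.256, -0.78, -0.228, 7.76], [-1.884, -1.17, -0.342, 11.64], [-2.512, -1.56, -0.456, 15.52], [-3.14, -1.95, -0.57, 19.4]]
0 1 [[-0.722, -0.16, -0.114, 3.86], [-1.444, -0.32, -0.228, 7.72], [-2.166, -0.48, -0.342, 11.58], [-2.888, -0.64, -0.456, 15.44], [-3.61, -0.8, -0.57, 19.3]]
1 0 [[-0.778, -0.18, 0.0, 3.5], [-1.556, -0.36, 0.0, 7.0], [-2.334, -0.54, 0.0, 10.5], [-3.112, -0.72, 0.0, 14.0], [-3.89, -0.9, 0.0, 17.5]]
1 1 [[-0.796, 0.064, 0.0, 3.5], [-1.592, 0.128, 0.0, 7.0], [-2.388, 0.192, 0.0, 10.5], [-3.184, 0.256, 0.0, 14.0], [-3.98, 0.32, 0.0, 17.5]]
2 0 [[-0.55, -0.07, 0.18, 4.6], [-1.1, -0.14, 0.36, 9.2], [-1.65, -0.21, 0.54, 13.8], [-2.2, -0.28, 0.72, 18.4], [-2.75, -0.35, 0.9, 23.0]]
2 1 [[-0.534, 0.15, 0.18, 4.58], [-1.068, 0.3, 0.36, 9.16], [-1.602, 0.45, 0.54, 13.74], [-2.136, 0.6, 0.72, 18.32], [-2.67, 0.75, 0.9, 22.9]]
end [ 0.5648 -0.2251  0.2702] -45.9
```

Emit:
apply_moves --pt "-0.63 -0.39 -0.11 3.9" --pt "-1.26 -0.78 -0.23 7.8" --pt "-1.88 -1.17 -0.34 11.6" --pt "-2.51 -1.56 -0.46 15.5" --pt "-3.14 -1.95 -0.57 19.4"

```text
time: 0.65
eef_pos: [0.3278, 0.5568, 0.3324]
eef_rot: [[-0.81, 0.586, -0.0], [0.586, 0.81, -0.0], [-0.0, -0.0, -1.0]]
contact_force: [0.6, 0.3, 0.7]
opening: 1.005
gripper_force: 0.0
```

Emit:
apply_moves --pt "-0.72 -0.16 -0.11 3.9" --pt "-1.44 -0.32 -0.23 7.7" --pt "-2.17 -0.48 -0.34 11.6" --pt "-2.89 -0.64 -0.46 15.4" --pt "-3.61 -0.8 -0.57 19.3"

```text
time: 1.15
eef_pos: [0.4509, 0.4189, 0.3611]
eef_rot: [[-0.571, 0.821, -0.0], [0.821, 0.571, -0.0], [-0.0, -0.0, -1.0]]
contact_force: [-0.4, -0.4, 0.9]
opening: 1.0
gripper_force: 0.0
```

Emit:
apply_moves --pt "-0.78 -0.18 0 3.5" --pt "-1.56 -0.36 0 7.0" --pt "-2.33 -0.54 0 10.5" --pt "-3.11 -0.72 0 14.0" --pt "-3.89 -0.9 0 17.5"

```text
time: 1.65
eef_pos: [0.5251, 0.2335, 0.3609]
eef_rot: [[-0.298, 0.955, -0.0], [0.955, 0.298, 0.0], [0.0, -0.0, -1.0]]
contact_force: [0.3, -0.4, 0.5]
opening: 1.001
gripper_force: 0.0
```

Emit:
apply_moves --pt "-0.8 0.06 0 3.5" --pt "-1.59 0.13 0 7.0" --pt "-2.39 0.19 0 10.5" --pt "-3.18 0.26 0 14.0" --pt "-3.98 0.32 0 17.5"

```text
time: 2.15
eef_pos: [0.6002, 0.0487, 0.3608]
eef_rot: [[0.002, 1.0, -0.0], [1.0, -0.002, 0.0], [0.0, -0.0, -1.0]]
contact_force: [0.4, 0.1, -0.3]
opening: 0.998
gripper_force: 0.0
```

```bash
cat >> h.py <<'E'
def snap(n,cam="wrist"):
    from station import arm
    s=arm.snapshot(cam);np.savez(n+".npz",**s);cv2.imwrite(f"pics/{n}.png",s["color"][:,:,::-1]);return s
def pose():
    from station import arm
    st=arm.get_state();R=st["eef_rot"];return st["eef_pos"],np.degrees(np.arctan2(R[1,1],R[0,1])),st
E
python3 - <<'E'
from h import *
snap("w1")
p,y,_=pose();print(p,y);plan(p,y,[(.604,-.262,.24,-45.9,2)])
E
```

```text
[0.60201077 0.0412391  0.3613634 ] -0.7629917793471199
0 0 [[-0.606, 0.012, 0.242, 4.52], [-1.212, 0.024, 0.484, 9.04], [-1.818, 0.036, 0.726, 13.56], [-2.424, 0.048, 0.968, 18.08], [-3.03, 0.06, 1.21, 22.6]]
0 1 [[-0.556, 0.244, 0.244, 4.5], [-1.112, 0.488, 0.488, 9.0], [-1.668, 0.732, 0.732, 13.5], [-2.224, 0.976, 0.976, 18.0], [-2.78, 1.22, 1.22, 22.5]]
end [ 0.6039 -0.2621  0.2399] -45.86
```

Emit:
apply_moves --pt "-0.61 0.01 0.24 4.5" --pt "-1.21 0.02 0.48 9.0" --pt "-1.82 0.04 0.73 13.6" --pt "-2.42 0.05 0.97 18.1" --pt "-3.03 0.06 1.21 22.6"

```text
time: 2.7
eef_pos: [0.6027, -0.1022, 0.2998]
eef_rot: [[0.387, 0.922, -0.0], [0.922, -0.387, 0.0], [0.0, -0.0, -1.0]]
contact_force: [0.8, 0.2, -0.0]
opening: 1.0
gripper_force: 0.0
```

Emit:
apply_moves --pt "-0.6 0.27 0.27 5" --pt "-1.2 0.54 0.54 10" --pt "-1.8 0.8 0.8 15" --pt "-2.3 1.0 1.0 19" --pt "-2.78 1.22 1.22 22.5"

```text
time: 3.2
eef_pos: [0.6054, -0.2542, 0.2387]
eef_rot: [[0.711, 0.704, -0.001], [0.704, -0.711, 0.0], [-0.0, -0.0, -1.0]]
contact_force: [0.6, 0.7, 0.2]
opening: 1.004
gripper_force: 0.0
```

Emit:
apply_moves --pt "0 0 0 0" --pt "0 0 0 0" --pt "0 0 0 0" --pt "0 0 0 0" --pt "0 0 0 0"

```text
time: 3.7
eef_pos: [0.606, -0.2521, 0.2398]
eef_rot: [[0.707, 0.707, 0.001], [0.707, -0.707, 0.0], [0.001, 0.0, -1.0]]
contact_force: [-0.5, 0.7, 0.0]
opening: 1.0
gripper_force: 0.0
```

```bash
python3 - <<'E'
from h import *
s=snap("w2");p,y,_=pose();print(p,y)
w1=load("w1")
cv2.imwrite("pics/m1.png",np.hstack([crop(s,100,60,500,420,1),crop(w1,100,60,500,420,1)]))
E
```

```text
[ 0.60597435 -0.25235156  0.23975524] -45.037846823024594
```

View pics/m1.png

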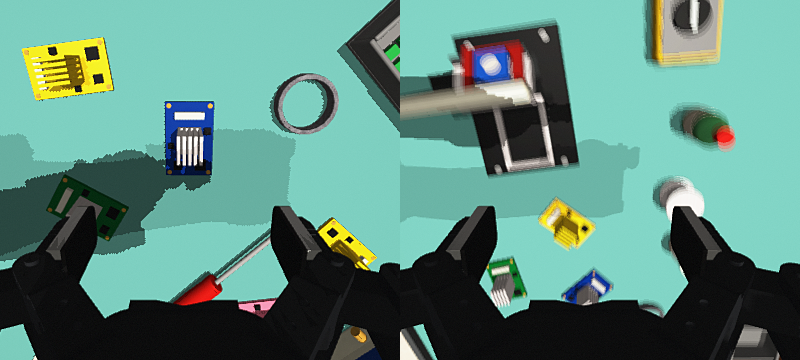

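```bash
python3 - <<'E'
from h import *
s=load("w2");hsv=cv2.cvtColor(s["color"],cv2.COLOR_RGB2HSV)
W=lambda x,y,z:at(s,100+x,60+y,z)
pts=[W(165,101,.005),W(214,101,.005),W(211.5,176,.005),W(165,175.5,.005)]
print(np.round(pts,4))
# orientation: connector at top row -> +x end
for P in ([(.04,.025),(.04,-.025),(-.04,-.025),(-.04,.025)],):
    print(fit(P,pts))
print("conn",W(188,116,.008))
print("hs base approx / top", W(189,134,.045))
m=cv2.inRange(hsv[150:245,255:325],(100,100,40),(130,255,255));n,l,st,ce=cv2.connectedComponentsWithStats(m)
k=1+st[1:,4].argmax();ys,xs=np.where(l==k);pp=np.c_[xs+255,ys+150].astype(np.float32)
w=np.array([at(s,u,v,.005)[:2] for u,v in pp]);r=cv2.minAreaRect((w*1000).astype(np.float32));print(r)
E
```

```text
[[ 0.6171 -0.2134  0.005 ]
 [ 0.652  -0.2484  0.005 ]
 [ 0.5944 -0.3057  0.005 ]
 [ 0.559  -0.2695  0.005 ]]
(np.float64(44.47163946918623), array([ 0.60560952, -0.25923214]), np.float64(0.0006973443695355852))
conn [ 0.62309326 -0.24023769  0.008     ]
hs base approx / top [ 0.61663341 -0.24721202  0.045     ]
((606.0316162109375, -258.8175354003906), (78.97708129882812, 50.001495361328125), 43.959999084472656)
```

Emit:
apply_moves --pt "-0.11 0.1 0.5 0.8" --pt "-0.11 0.1 1.0 0.8" --pt "-0.11 0.1 1.5 0.8" --pt "-0.11 0.1 2.0 0.8" --pt "-0.11 0.1 2.4 0.8"

```text
time: 4.25
eef_pos: [0.6053, -0.26, 0.1182]
eef_rot: [[0.718, 0.696, -0.0], [0.696, -0.718, 0.0], [-0.0, -0.0, -1.0]]
contact_force: [-0.1, 0.7, -0.0]
opening: 0.999
gripper_force: 0.0
```

Emit:
apply_moves --pt "0 0 0.2 0" --pt "0 0 0.4 0" --pt "0 0 0.6 0" --pt "0 0 0.66 0" --pt "0 0 0.66 0"

```text
time: 4.75
eef_pos: [0.6054, -0.2606, 0.0864]
eef_rot: [[0.718, 0.696, -0.0], [0.696, -0.718, 0.0], [0.0, -0.0, -1.0]]
contact_force: [-0.3, 0.5, -0.6]
opening: 1.0
gripper_force: 0.0
```

Emit:
apply_moves --pt "0 0 0 0" --pt "0 0 0 0" --pt "0 0 0 0" --pt "0 0 0 0" --pt "0 0 0 0" --gripper 0.15 --force 40

```text
time: 5.25
eef_pos: [0.6055, -0.2607, 0.0868]
eef_rot: [[0.718, 0.696, 0.001], [0.696, -0.718, -0.0], [0.0, 0.001, -1.0]]
contact_force: [0.1, 0.5, 3.2]
opening: 0.277
gripper_force: 40.6
```

Emit:
apply_moves --pt "0 0 0 0" --pt "0 0 0 0" --pt "0 0 0 0" --pt "0 0 0 0" --pt "0 0 0 0"

```text
time: 5.75
eef_pos: [0.6055, -0.2607, 0.0868]
eef_rot: [[0.718, 0.696, 0.001], [0.696, -0.718, -0.0], [0.0, 0.001, -1.0]]
contact_force: [-0.3, 0.9, 6.0]
opening: 0.275
gripper_force: 40.8
```

```bash
python3 - <<'E'
from h import *
plan([.6055,-.2607,.0868],-45.9,[(.6055,-.2607,.25,-45.9,1),(.5137,.023,.25,8.2,3)])
E
```

```text
0 0 [[0.0, 0.0, -0.652, -0.0], [0.0, 0.0, -1.304, -0.0], [0.0, 0.0, -1.956, -0.0], [0.0, 0.0, -2.608, -0.0], [0.0, 0.0, -3.26, -0.0]]
1 0 [[0.176, -0.356, -0.0, -3.6], [0.352, -0.712, -0.0, -7.2], [0.528, -1.068, -0.0, -10.8], [0.704, -1.424, -0.0, -14.4], [0.88, -1.78, -0.0, -18.0]]
1 1 [[0.276, -0.286, -0.0, -3.62], [0.552, -0.572, -0.0, -7.24], [0.828, -0.858, -0.0, -10.86], [1.104, -1.144, -0.0, -14.48], [1.38, -1.43, -0.0, -18.1]]
1 2 [[0.352, -0.184, -0.0, -3.6], [0.704, -0.368, -0.0, -7.2], [1.056, -0.552, -0.0, -10.8], [1.408, -0.736, -0.0, -14.4], [1.76, -0.92, -0.0, -18.0]]
end [0.5139 0.0228 0.2498] 8.2
```

Emit:
apply_moves --pt "0 0 -0.3 0" --pt "0 0 -1.0 0" --pt "0 0 -1.8 0" --pt "0 0 -2.6 0" --pt "0 0 -3.26 0"

```text
time: 6.25
eef_pos: [0.605, -0.2607, 0.2522]
eef_rot: [[0.719, 0.695, 0.001], [0.695, -0.719, -0.0], [0.0, 0.001, -1.0]]
contact_force: [0.7, -0.6, -1.2]
opening: 0.274
gripper_force: 39.9
```

Emit:
apply_moves --pt "0.1 -0.2 0 -2" --pt "0.3 -0.6 0 -6" --pt "0.5 -1.0 0 -10" --pt "0.7 -1.4 0 -14" --pt "0.88 -1.78 0 -18"

```text
time: 6.75
eef_pos: [0.5742, -0.1643, 0.2491]
eef_rot: [[0.464, 0.886, -0.001], [0.886, -0.464, 0.0], [-0.0, -0.001, -1.0]]
contact_force: [-0.0, -0.1, -1.4]
opening: 0.277
gripper_force: 39.8
```

Emit:
apply_moves --pt "0.28 -0.29 0 -3.6" --pt "0.55 -0.57 0 -7.2" --pt "0.83 -0.86 0 -10.9" --pt "1.1 -1.14 0 -14.5" --pt "1.38 -1.43 0 -18.1"

```text
time: 7.25
eef_pos: [0.5437, -0.0702, 0.2494]
eef_rot: [[0.166, 0.986, 0.0], [0.986, -0.166, -0.0], [-0.0, 0.0, -1.0]]
contact_force: [-0.2, -0.7, -0.9]
opening: 0.279
gripper_force: 39.8
```

Emit:
apply_moves --pt "0.5 -0.27 0 -5.0" --pt "0.95 -0.5 0 -9.5" --pt "1.35 -0.7 0 -13.6" --pt "1.65 -0.85 0 -16.8" --pt "1.76 -0.92 0 -18"

```text
time: 7.75
eef_pos: [0.5133, 0.0249, 0.2494]
eef_rot: [[-0.147, 0.989, -0.0], [0.989, 0.147, 0.001], [0.001, -0.0, -1.0]]
contact_force: [-0.6, -0.1, -0.9]
opening: 0.274
gripper_force: 39.8
```

Emit:
apply_moves --pt "0 0 0 0" --pt "0 0 0 0" --pt "0 0 0 0" --pt "0 0 0 0" --pt "0 0 0 0"

```text
time: 8.25
eef_pos: [0.5139, 0.0224, 0.2494]
eef_rot: [[-0.141, 0.99, 0.0], [0.99, 0.141, -0.0], [-0.0, 0.0, -1.0]]
contact_force: [0.0, 0.0, -1.0]
opening: 0.276
gripper_force: 39.9
```

```bash
python3 - <<'E'
from h import *
s=snap("w3");c=snap("s3","scene");p,y,_=pose();print(p,y)
o=np.zeros((600,800,3),np.uint8)
o[:420,:400]=crop(s,80,0,480,420,1);o[:420,400:]=crop(c,200,40,400,250,2)
cv2.imwrite("pics/m2.png",o[:420])
E
```

```text
[0.51387046 0.02259641 0.24935766] 8.142909986572114
```

View pics/m2.png

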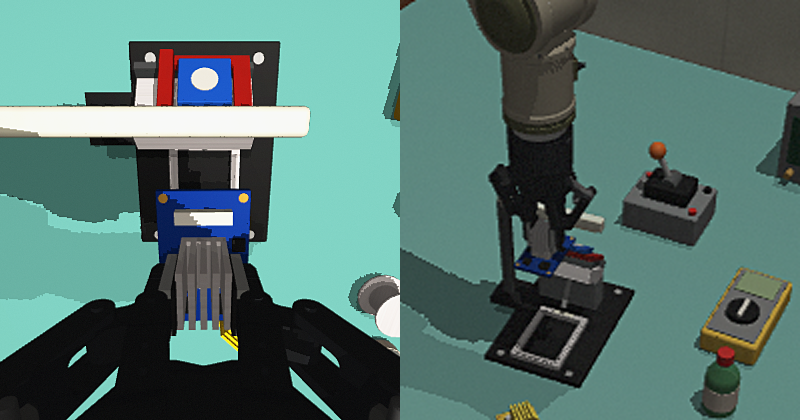

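```bash
python3 - <<'E'
from h import *
np.set_printoptions(precision=4,suppress=True)
s=load("w3");W=lambda x,y,z:at(s,80+x,y,z)
th=np.radians(98.2);R=np.array([[np.cos(th),np.sin(th)],[-np.sin(th),np.cos(th)]]);o=np.array([.5138,.0232])
F=lambda p:(R@(p[:2]-o)*1000).round(1)
tcp=np.array([.5139,.0226]);print("tcp",F(tcp))
print("board front corners",F(W(157,190,.1676)),F(W(250,190,.1676)),"exp +40,+-25")
pl=[W(131,42,.01),W(280,42,.01),W(268,241,.01),W(138,241,.01)]
print("plate",fit([(.14,.07),(.14,-.07),(-.06,-.07),(-.06,.07)],pl),[F(q) for q in pl])
print("wall top at far-x side L,R outer (150)",F(W(172,160,.02)),F(W(238,160,.02)))
print("dot",W(205,78,.105),F(W(205,78,.105)))
print("face corners",[F(W(*q,.105)) for q in ((179,59),(231,59),(231,103),(179,103))])
print("lamp right end top corners",F(W(308,107,.182)),F(W(308,136,.182)))
hsv=cv2.cvtColor(s["color"],cv2.COLOR_RGB2HSV)
E
```

```text
tcp [-0.6 -0. ]
board front corners [41.4 24.2] [ 41.3 -23.8] exp +40,+-25
plate (np.float64(97.68500223072895), array([0.5135, 0.0273]), np.float64(0.0027695326511250618)) [array([142.6,  66.2]), array([142.5, -70. ]), array([-54.5, -71.6]), array([-54.3,  72.9])]
wall top at far-x side L,R outer (150) [36.6 31.2] [ 36.6 -34.1]
dot [0.5002 0.1239 0.105 ] [101.6  -0.9]
face corners [array([112.8,  15.8]), array([112.8, -17.6]), array([ 86.1, -18.3]), array([86.2, 16.5])]
lamp right end top corners [ 81.3 -44.8] [ 69.2 -46. ]
```

Emit:
apply_moves --pt "0.04 0.02 0.5 0" --pt "0.04 0.02 1.1 0" --pt "0.04 0.02 1.7 0" --pt "0.04 0.02 2.2 0" --pt "0.04 0.02 2.5 0"

```text
time: 8.85
eef_pos: [0.5141, 0.025, 0.1226]
eef_rot: [[-0.142, 0.99, -0.002], [0.99, 0.142, -0.0], [-0.0, -0.002, -1.0]]
contact_force: [-0.7, -0.6, -0.9]
opening: 0.274
gripper_force: 40.0
```

Emit:
apply_moves --pt "0 0 0.08 0" --pt "0 0 0.15 0" --pt "0 0 0.19 0" --pt "0 0 0.19 0" --pt "0 0 0.19 0"

```text
time: 9.35
eef_pos: [0.5148, 0.0251, 0.1155]
eef_rot: [[-0.142, 0.99, 0.001], [0.99, 0.142, 0.0], [-0.0, 0.001, -1.0]]
contact_force: [-1.0, -0.0, -1.4]
opening: 0.277
gripper_force: 40.0
```

```bash
python3 - <<'E'
from h import *
s=snap("w4");c=snap("s4","scene");p,y,_=pose();print(p,y)
o=np.zeros((600,800,3),np.uint8)
o[:420,:400]=crop(s,80,0,480,420,1);o[:400,400:]=crop(c,235,120,335,220,4)
cv2.imwrite("pics/m3.png",o[:420])
E
```

```text
[0.514715   0.02517269 0.11542093] 8.188709055040478
```

View pics/m3.png

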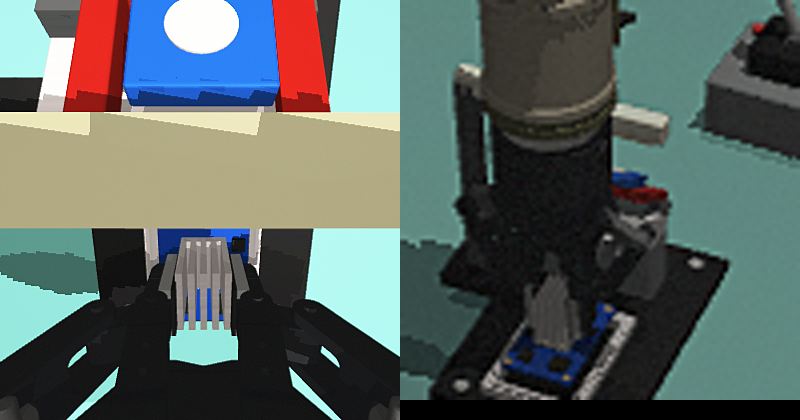

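Emit:
apply_moves --pt "0 0 0.05 0" --pt "0 0 0.1 0" --pt "0 0 0.15 0" --pt "0 0 0.2 0" --pt "0 0 0.25 0"

```text
time: 9.95
eef_pos: [0.5145, 0.025, 0.1021]
eef_rot: [[-0.142, 0.99, -0.0], [0.99, 0.142, -0.0], [-0.0, -0.0, -1.0]]
contact_force: [-0.4, 0.2, -1.3]
opening: 0.276
gripper_force: 40.0
```

Emit:
apply_moves --pt "0 0 0.03 0" --pt "0 0 0.06 0" --pt "0 0 0.09 0" --pt "0 0 0.11 0" --pt "0 0 0.12 0"

```text
time: 10.45
eef_pos: [0.5145, 0.0251, 0.0967]
eef_rot: [[-0.142, 0.99, 0.0], [0.99, 0.142, 0.0], [0.0, 0.0, -1.0]]
contact_force: [-1.8, 0.6, 12.9]
opening: 0.275
gripper_force: 41.7
```

Emit:
apply_moves --pt "0 0 -0.02 0" --pt "0 0 -0.02 0" --pt "0 0 -0.02 0" --pt "0 0 -0.02 0" --pt "0 0 -0.02 0" --gripper 1

```text
time: 10.95
eef_pos: [0.5145, 0.0251, 0.0974]
eef_rot: [[-0.142, 0.99, 0.0], [0.99, 0.142, -0.0], [-0.0, 0.0, -1.0]]
contact_force: [0.9, -0.1, -0.1]
opening: 1.001
gripper_force: 0.0
```

Emit:
apply_moves --pt "0 0 -0.2 0" --pt "0 0 -0.9 0" --pt "0 0 -1.7 0" --pt "0 0 -2.6 0" --pt "0 0 -3.5 0"

```text
time: 11.45
eef_pos: [0.5139, 0.0249, 0.2747]
eef_rot: [[-0.142, 0.99, -0.0], [0.99, 0.142, 0.0], [0.0, -0.0, -1.0]]
contact_force: [0.6, -0.1, 0.9]
opening: 0.996
gripper_force: 0.0
```

Emit:
apply_moves --pt "-0.7 0 0 0" --pt "-1.5 0 0 0" --pt "-2.0 0 0 0" --pt "-2.0 0 0 0" --pt "-2.0 0 0 0"

```text
time: 11.95
eef_pos: [0.5284, -0.0742, 0.2729]
eef_rot: [[-0.141, 0.99, 0.0], [0.99, 0.141, 0.0], [0.0, 0.0, -1.0]]
contact_force: [0.7, 0.4, -0.1]
opening: 1.005
gripper_force: 0.0
```

```bash
python3 - <<'E'
from h import *
s=snap("w5");c=snap("s5","scene");p,y,_=pose();print(p,y)
o=np.zeros((600,800,3),np.uint8)
o[:420,:400]=crop(s,80,0,480,420,1);o[:400,400:]=crop(c,235,120,335,220,4)
cv2.imwrite("pics/m4.png",o[:420])
E
```

```text
[ 0.52849357 -0.07294245  0.27254967] 8.241528913980721
```

View pics/m4.png

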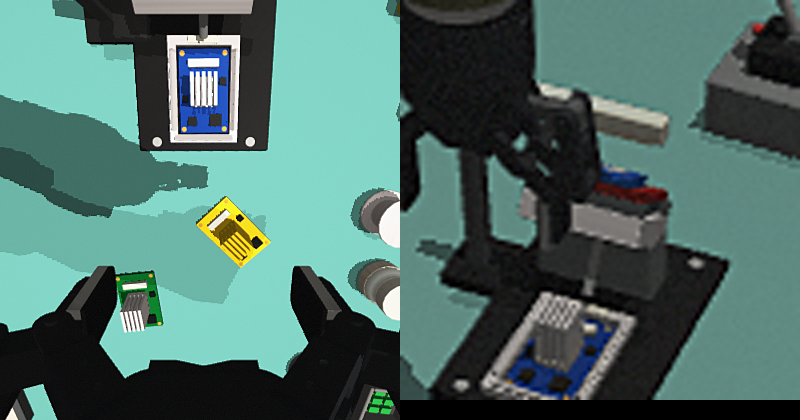

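```bash
python3 - <<'E'
from h import *
p,y,_=pose()
plan(p,y,[(.515,.02,.31,-22,1),(.4856,.2235,.31,-81.9,2),(.4856,.2235,.21,-81.9,1)])
E
```

```text
0 0 [[0.376, -0.0, -0.15, 6.04], [0.752, -0.0, -0.3, 12.08], [1.128, -0.0, -0.45, 18.12], [1.504, -0.0, -0.6, 24.16], [1.88, -0.0, -0.75, 30.2]]
1 0 [[0.356, -0.206, 0.0, 6.0], [0.712, -0.412, 0.0, 12.0], [1.068, -0.618, 0.0, 18.0], [1.424, -0.824, 0.0, 24.0], [1.78, -1.03, 0.0, 30.0]]
1 1 [[0.204, -0.356, 0.0, 5.98], [0.408, -0.712, 0.0, 11.96], [0.612, -1.068, 0.0, 17.94], [0.816, -1.424, 0.0, 23.92], [1.02, -1.78, 0.0, 29.9]]
2 0 [[-0.0, -0.0, 0.4, 0.0], [-0.0, -0.0, 0.8, 0.0], [-0.0, -0.0, 1.2, 0.0], [-0.0, -0.0, 1.6, 0.0], [-0.0, -0.0, 2.0, 0.0]]
end [0.4859 0.2234 0.21  ] -81.86
```

Emit:
apply_moves --pt "0.38 0 -0.15 6" --pt "0.75 0 -0.3 12" --pt "1.13 0 -0.45 18" --pt "1.5 0 -0.6 24" --pt "1.88 0 -0.75 30.2"

```text
time: 12.55
eef_pos: [0.5148, 0.0212, 0.3101]
eef_rot: [[0.377, 0.926, -0.001], [0.926, -0.377, 0.0], [0.0, -0.001, -1.0]]
contact_force: [0.1, 0.1, 0.9]
opening: 0.997
gripper_force: 0.0
```

Emit:
apply_moves --pt "0.36 -0.21 0 6" --pt "0.71 -0.41 0 12" --pt "1.07 -0.62 0 18" --pt "1.42 -0.82 0 24" --pt "1.78 -1.03 0 30"

```text
time: 13.05
eef_pos: [0.5002, 0.123, 0.3099]
eef_rot: [[0.79, 0.614, -0.001], [0.614, -0.79, 0.0], [-0.0, -0.001, -1.0]]
contact_force: [1.1, -0.1, -0.7]
opening: 1.001
gripper_force: 0.0
```

Emit:
apply_moves --pt "0.2 -0.36 0 6" --pt "0.41 -0.71 0 12" --pt "0.61 -1.07 0 18" --pt "0.82 -1.42 0 24" --pt "1.02 -1.78 0 29.9"

```text
time: 13.55
eef_pos: [0.4854, 0.2246, 0.3099]
eef_rot: [[0.99, 0.139, -0.001], [0.139, -0.99, 0.0], [-0.001, -0.001, -1.0]]
contact_force: [-0.2, 0.1, 0.4]
opening: 1.002
gripper_force: 0.0
```

Emit:
apply_moves --pt "0 0 0.4 0" --pt "0 0 0.9 0" --pt "0 0 1.4 0" --pt "0 0 1.8 0" --pt "0 0 2.0 0"

```text
time: 14.05
eef_pos: [0.4851, 0.2235, 0.2084]
eef_rot: [[0.99, 0.143, -0.002], [0.143, -0.99, -0.001], [-0.002, 0.0, -1.0]]
contact_force: [0.5, -0.3, 0.3]
opening: 0.999
gripper_force: 0.0
```

```bash
python3 - <<'E'
from h import *
s=snap("w6");c=snap("s6","scene");p,y,_=pose();print(p,y)
o=np.zeros((600,800,3),np.uint8)
o[:300,:400]=cv2.resize(s["color"][:,:,::-1],(400,300));o[:,400:]=crop(c,250,60,350,210,4)
cv2.imwrite("pics/m5.png",o)
E
```

```text
[0.48559841 0.22301715 0.20901387] -81.85693546766002
```

View pics/m5.png

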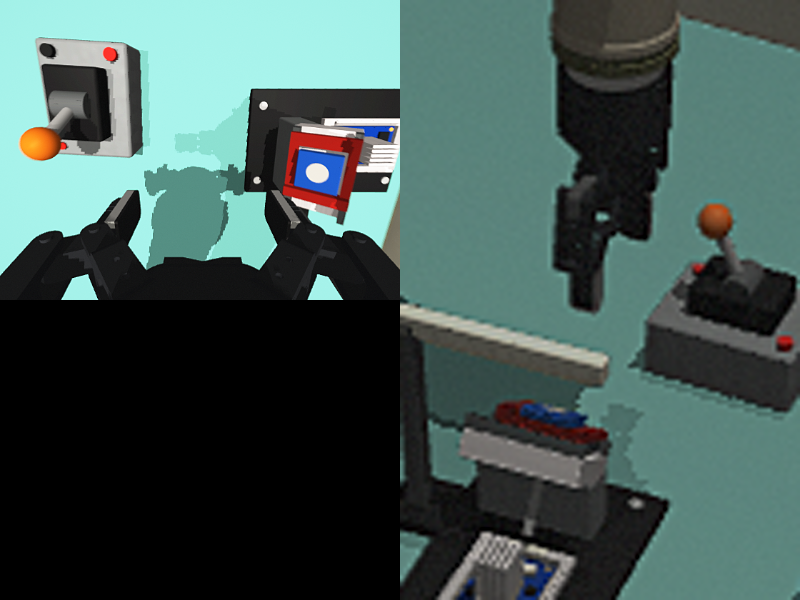

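```bash
python3 - <<'E'
from h import *
np.set_printoptions(precision=4,suppress=True)
s=load("w6");c=load("s6")
tcp=np.array([.4856,.2230,.2090]);a=np.radians(-81.86);Y=np.array([np.cos(a),np.sin(a),0]);Z=np.array([0,0,-1.]);X=np.cross(Y,Z)
for nm,q in dict(tipL=(570,308),tipR=(603,308),elbLow=(553,272),elbUp=(562,182),mid=(597,232)).items():
  u,v=250+(q[0]-400)/4-.4,60+q[1]/4-.4
  for xx in (-.012,.012):
    o,d=ray(c,u,v);n=X;k=(n@(tcp+X*xx-o))/(n@d);r=o+k*d-tcp;print(nm,xx,"tool y,z mm",(Y@r*1000).round(1),(Z@r*1000).round(1))
# wrist: hand silhouettes, tool frame depth plane guesses
for nm,q in dict(tipOuter=(299,225),tipInner=(268,192),elb=(345,235)).items():
  for zt in (.03,.06):
    w=at(s,q[0]*1.4,q[1]*1.4,tcp[2]-zt)-tcp;print(nm,zt,(X@w*1000).round(1),(Y@w*1000).round(1))
D=at(s,317*1.4,173*1.4,.105);th=np.radians(98.1);R=np.array([[np.cos(th),np.sin(th)],[-np.sin(th),np.cos(th)]])
print("dot",D,R@(D[:2]-[.5138,.0255]))
S=lambda x,y:(250+(x-400)/4-.4,60+y/4-.4)
print("dot tri w/scene", tri(s,c,(317*1.4,173*1.4),S(563,408)))
print("ball tri", tri(s,c,(40*1.4,143*1.4),S(715,221)))
print("lamp end lower corner(scene)",)
# blue face corners in wrist (blob)
h=cv2.cvtColor(s["color"],cv2.COLOR_RGB2HSV);m=cv2.inRange(h,(100,120,60),(130,255,255));m[:, :400]=0;m[:210]=0
ys,xs=np.where(m>0);print("blue bbox",xs.min(),xs.max(),ys.min(),ys.max())
w=cv2.inRange(h,(0,0,180),(180,60,255));n,l,st,ce=cv2.connectedComponentsWithStats(w[220:265,420:470]);print(st[1:],ce[1:]+[420,220])
E
```

```text
tipL -0.012 tool y,z mm 47.9 60.8
tipL 0.012 tool y,z mm 103.9 15.6
tipR -0.012 tool y,z mm -12.1 101.9
tipR 0.012 tool y,z mm 47.2 54.5
elbLow -0.012 tool y,z mm 76.0 12.4
elbLow 0.012 tool y,z mm 130.5 -30.2
elbUp -0.012 tool y,z mm 59.9 -47.1
elbUp 0.012 tool y,z mm 115.4 -86.5
mid -0.012 tool y,z mm 0.1 29.2
mid 0.012 tool y,z mm 58.8 -14.3
tipOuter 0.03 2.9 50.5
tipOuter 0.06 -19.3 66.4
tipInner 0.03 22.9 31.8
tipInner 0.06 6.7 42.1
elb 0.03 -3.5 76.7
elb 0.06 -27.7 100.6
dot [0.501 0.126 0.105] [ 0.1013 -0.0015]
dot tri w/scene (array([0.5022, 0.1261, 0.1041]), np.float64(0.002916996678042793))
ball tri (array([0.5004, 0.3493, 0.1228]), np.float64(0.00161048990699396))
lamp end lower corner(scene)
blue bbox 412 508 210 274
[[  8   8  32  28 690]] [[443.8522 241.7957]]
```

Emit:
apply_moves --pt "0.01 0.15 0.2 0" --pt "0.01 0.3 0.4 0" --pt "0.02 0.45 0.55 0" --pt "0.02 0.55 0.65 0" --pt "0.02 0.6 0.7 0"

```text
time: 14.65
eef_pos: [0.4918, 0.1919, 0.1745]
eef_rot: [[0.99, 0.139, -0.0], [0.139, -0.99, -0.0], [-0.0, 0.0, -1.0]]
contact_force: [0.0, 0.2, 0.1]
opening: 1.0
gripper_force: 0.0
```

Emit:
apply_moves --pt "0 0.03 0.04 0" --pt "0 0.06 0.08 0" --pt "0 0.09 0.12 0" --pt "0 0.11 0.16 0" --pt "0 0.12 0.17 0"

```text
time: 15.15
eef_pos: [0.4924, 0.187, 0.1663]
eef_rot: [[0.99, 0.141, -0.0], [0.141, -0.99, -0.0], [-0.0, 0.0, -1.0]]
contact_force: [-0.7, 0.2, -0.1]
opening: 1.005
gripper_force: 0.0
```

Emit:
apply_moves --pt "0 0.01 0.02 0" --pt "0 0.02 0.03 0" --pt "0 0.03 0.05 0" --pt "0 0.05 0.07 0" --pt "0 0.05 0.07 0"

```text
time: 15.65
eef_pos: [0.4928, 0.1844, 0.1628]
eef_rot: [[0.99, 0.14, -0.0], [0.14, -0.99, -0.0], [-0.0, 0.0, -1.0]]
contact_force: [0.1, -0.8, 1.3]
opening: 1.005
gripper_force: 0.0
```

Emit:
apply_moves --pt "0 0.02 0.03 0" --pt "0 0.04 0.06 0" --pt "0 0.06 0.09 0" --pt "0 0.07 0.1 0" --pt "0 0.07 0.1 0"

```text
time: 16.15
eef_pos: [0.4933, 0.1809, 0.1578]
eef_rot: [[0.99, 0.14, -0.0], [0.14, -0.99, -0.0], [-0.0, 0.0, -1.0]]
contact_force: [0.3, 0.1, -0.1]
opening: 0.998
gripper_force: 0.0
```

Emit:
apply_moves --pt "0 0.01 0.02 0" --pt "0 0.03 0.04 0" --pt "0 0.04 0.06 0" --pt "0 0.05 0.07 0" --pt "0 0.05 0.07 0"

```text
time: 16.65
eef_pos: [0.4937, 0.1787, 0.1544]
eef_rot: [[0.99, 0.141, 0.0], [0.141, -0.99, 0.0], [0.0, -0.0, -1.0]]
contact_force: [-0.4, 2.2, 3.2]
opening: 0.999
gripper_force: 1.4
```

Emit:
apply_moves --pt "0 0.02 0.02 0" --pt "0 0.03 0.04 0" --pt "0 0.05 0.06 0" --pt "0 0.06 0.08 0" --pt "0 0.06 0.08 0"

```text
time: 17.15
eef_pos: [0.4941, 0.1757, 0.1503]
eef_rot: [[0.99, 0.141, -0.0], [0.141, -0.99, 0.0], [-0.0, -0.0, -1.0]]
contact_force: [0.2, 2.2, 2.6]
opening: 1.003
gripper_force: 2.1
```

Emit:
apply_moves --pt "0 0.01 0.02 0" --pt "0 0.03 0.04 0" --pt "0 0.04 0.06 0" --pt "0 0.05 0.08 0" --pt "0 0.05 0.08 0"

```text
time: 17.65
eef_pos: [0.4945, 0.1744, 0.1464]
eef_rot: [[0.99, 0.142, -0.0], [0.142, -0.99, 0.002], [0.0, -0.002, -1.0]]
contact_force: [-1.2, 8.0, 2.3]
opening: 0.997
gripper_force: 2.6
```

```bash
python3 - <<'E'
from h import *
s=snap("w7");c=snap("s7","scene");t=snap("t7","top");p,y,st=pose();print(p,y,st["contact_force"],st["moment"],st["gripper_force"])
o=np.zeros((600,800,3),np.uint8)
o[:300,:400]=cv2.resize(s["color"][:,:,::-1],(400,300));o[:,400:]=crop(c,260,80,340,200,5)
o[300:,:400]=crop(s,340,140,540,290,2)
cv2.imwrite("pics/m6.png",o)
E
```

```text
[0.49445676 0.17437979 0.14634462] -81.83078937474873 [-0.77515982  7.36591951  3.72124732] [ 1.01917952  0.09602155 -0.02863305] 2.5705715868389234
```

View pics/m6.png

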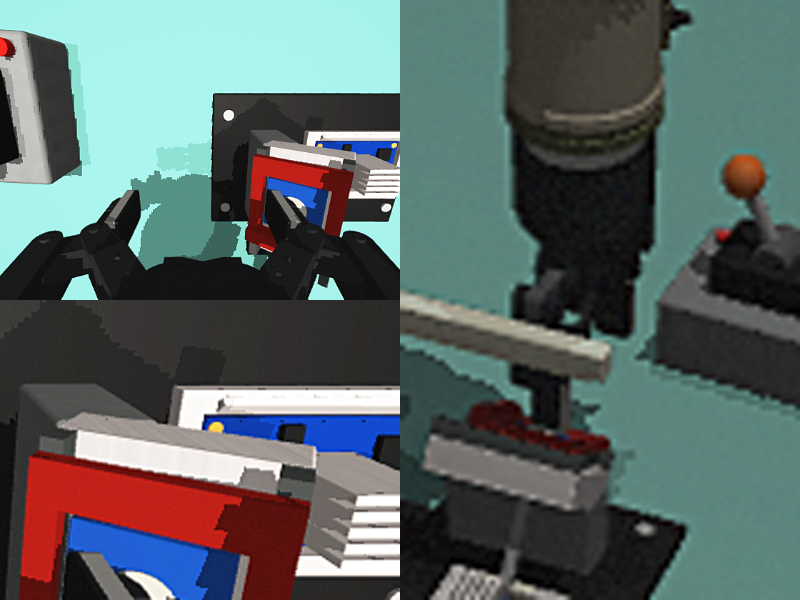

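Emit:
apply_moves --pt "0 -0.02 0 0" --pt "0 -0.04 0 0" --pt "0 -0.04 0 0" --pt "0 -0.04 0 0" --pt "0 -0.04 0 0"

```text
time: 18.3
eef_pos: [0.4945, 0.1747, 0.1466]
eef_rot: [[0.99, 0.14, 0.001], [0.14, -0.99, -0.0], [0.001, 0.001, -1.0]]
contact_force: [-0.4, 1.9, 6.0]
opening: 0.994
gripper_force: 2.5
```

Emit:
apply_moves --pt "0 0 0.01 0" --pt "0 0 0.02 0" --pt "0 0 0.03 0" --pt "0 0 0.04 0" --pt "0 0 0.04 0"

```text
time: 18.8
eef_pos: [0.4946, 0.1743, 0.1446]
eef_rot: [[0.99, 0.14, 0.001], [0.14, -0.99, -0.001], [0.001, 0.001, -1.0]]
contact_force: [0.7, 0.6, 7.8]
opening: 1.0
gripper_force: 2.7
```

Emit:
apply_moves --pt "0 0 0.01 0" --pt "0 0 0.02 0" --pt "0 0 0.03 0" --pt "0 0 0.04 0" --pt "0 0 0.04 0"

```text
time: 19.3
eef_pos: [0.4946, 0.1741, 0.1427]
eef_rot: [[0.99, 0.14, 0.001], [0.14, -0.99, -0.001], [0.001, 0.001, -1.0]]
contact_force: [-0.8, 0.3, 7.4]
opening: 1.001
gripper_force: 3.0
```

Emit:
apply_moves --pt "0 0 0.01 0" --pt "0 0 0.02 0" --pt "0 0 0.03 0" --pt "0 0 0.04 0" --pt "0 0 0.04 0"

```text
time: 19.8
eef_pos: [0.4947, 0.174, 0.1407]
eef_rot: [[0.99, 0.139, 0.002], [0.139, -0.99, -0.001], [0.001, 0.001, -1.0]]
contact_force: [-0.2, -0.2, 8.1]
opening: 1.0
gripper_force: 3.2
```

Emit:
apply_moves --pt "0 0 0.01 0" --pt "0 0 0.02 0" --pt "0 0 0.03 0" --pt "0 0 0.04 0" --pt "0 0 0.04 0"

```text
time: 20.3
eef_pos: [0.4948, 0.1739, 0.1394]
eef_rot: [[0.99, 0.139, 0.002], [0.139, -0.99, -0.0], [0.002, 0.001, -1.0]]
contact_force: [-2.1, 0.2, 20.3]
opening: 0.995
gripper_force: 8.6
```

Emit:
apply_moves --pt "-0.04 0 -0.01 0" --pt "-0.08 0 -0.01 0" --pt "-0.12 0 -0.01 0" --pt "-0.16 0 -0.01 0" --pt "-0.2 0 -0.01 0"

```text
time: 20.8
eef_pos: [0.4872, 0.1733, 0.1397]
eef_rot: [[0.99, 0.14, 0.007], [0.14, -0.99, -0.001], [0.006, 0.001, -1.0]]
contact_force: [6.9, 1.6, 6.8]
opening: 1.0
gripper_force: 4.7
```

Emit:
apply_moves --pt "-0.02 0 0 0" --pt "-0.04 0 0 0" --pt "-0.06 0 0 0" --pt "-0.08 0 0 0" --pt "-0.1 0 0 0"

```text
time: 21.3
eef_pos: [0.4822, 0.1726, 0.1397]
eef_rot: [[0.99, 0.14, 0.006], [0.14, -0.99, -0.001], [0.006, 0.001, -1.0]]
contact_force: [6.2, 2.3, 7.0]
opening: 1.0
gripper_force: 4.7
```

Emit:
apply_moves --pt "-0.01 0 0.01 0" --pt "-0.03 0 0.02 0" --pt "-0.05 0 0.02 0" --pt "-0.08 0 0.02 0" --pt "-0.1 0 0.02 0"

```text
time: 21.8
eef_pos: [0.4783, 0.1721, 0.1393]
eef_rot: [[0.99, 0.14, 0.009], [0.14, -0.99, 0.0], [0.009, 0.001, -1.0]]
contact_force: [7.3, 2.5, 15.0]
opening: 0.994
gripper_force: 7.4
```

Emit:
apply_moves --pt "-0.02 0 0 0" --pt "-0.04 0 0 0" --pt "-0.06 0 0 0" --pt "-0.08 0 0 0" --pt "-0.1 0 0 0"

```text
time: 22.3
eef_pos: [0.4737, 0.1713, 0.1392]
eef_rot: [[0.99, 0.14, 0.01], [0.14, -0.99, -0.0], [0.009, 0.002, -1.0]]
contact_force: [10.2, 1.2, 10.2]
opening: 0.996
gripper_force: 6.6
```

Emit:
apply_moves --pt "-0.02 0 0 0" --pt "-0.04 0 0 0" --pt "-0.06 0 0 0" --pt "-0.08 0 0 0" --pt "-0.1 0 0 0"

```text
time: 22.8
eef_pos: [0.4683, 0.1703, 0.139]
eef_rot: [[0.99, 0.14, 0.008], [0.14, -0.99, -0.001], [0.008, 0.002, -1.0]]
contact_force: [8.4, 0.6, 8.9]
opening: 0.998
gripper_force: 5.7
```

Emit:
apply_moves --pt "-0.01 0 0 0" --pt "-0.02 0 0 0" --pt "-0.03 0 0 0" --pt "-0.04 0 0 0" --pt "-0.04 0 0 0"

```text
time: 23.3
eef_pos: [0.4649, 0.1696, 0.1386]
eef_rot: [[0.99, 0.139, 0.006], [0.139, -0.99, -0.001], [0.005, 0.002, -1.0]]
contact_force: [5.7, -1.1, 8.4]
opening: 1.002
gripper_force: 7.4
```

Emit:
apply_moves --pt "-0.01 0 0 0" --pt "-0.02 0 0 0" --pt "-0.03 0 0 0" --pt "-0.03 0 0 0" --pt "-0.03 0 0 0"

```text
time: 23.8
eef_pos: [0.4647, 0.1696, 0.1387]
eef_rot: [[0.99, 0.14, 0.008], [0.14, -0.99, -0.001], [0.008, 0.002, -1.0]]
contact_force: [9.4, -1.4, 3.4]
opening: 0.998
gripper_force: 8.5
```

Emit:
apply_moves --pt "-0.01 0 0 0" --pt "-0.02 0 0 0" --pt "-0.03 0 0 0" --pt "-0.03 0 0 0" --pt "-0.03 0 0 0"

```text
time: 24.3
eef_pos: [0.4644, 0.1696, 0.1387]
eef_rot: [[0.99, 0.14, 0.01], [0.14, -0.99, -0.002], [0.01, 0.003, -1.0]]
contact_force: [12.8, -0.3, 0.0]
opening: 1.002
gripper_force: 9.7
```

Emit:
apply_moves --pt "0.04 0 0 0" --pt "0.09 0 0 0" --pt "0.12 0 0 0" --pt "0.12 0 0 0" --pt "0.12 0 0 0"

```text
time: 24.8
eef_pos: [0.4653, 0.1695, 0.138]
eef_rot: [[0.99, 0.139, 0.0], [0.139, -0.99, -0.002], [0.0, 0.002, -1.0]]
contact_force: [-0.9, -2.6, 7.3]
opening: 1.0
gripper_force: 6.1
```

Emit:
apply_moves --pt "0 -0.06 -0.08 0" --pt "0 -0.14 -0.2 0" --pt "0 -0.25 -0.35 0" --pt "0 -0.4 -0.6 0" --pt "0 -0.6 -0.9 0"

```text
time: 25.3
eef_pos: [0.4609, 0.2012, 0.1835]
eef_rot: [[0.99, 0.14, -0.001], [0.14, -0.99, -0.0], [-0.001, 0.0, -1.0]]
contact_force: [0.1, 0.8, -0.3]
opening: 1.0
gripper_force: 0.0
```

```bash
python3 - <<'E'
from h import *
np.set_printoptions(precision=4,suppress=True)
s=snap("w8");p,y,st=pose();print(p,y,st["contact_force"])
# compare red keeper/blue face vs w6 : project into fixture frame
th=np.radians(98.1);R=np.array([[np.cos(th),np.sin(th)],[-np.sin(th),np.cos(th)]]);N=np.array([.5138,.0255])
F=lambda q:(R@(q[:2]-N)*1000).round(1)
for n in ("w6","w8"):
    s=load(n);h=cv2.cvtColor(s["color"],cv2.COLOR_RGB2HSV)
    red=cv2.inRange(h,(0,150,60),(8,255,255))|cv2.inRange(h,(172,150,60),(180,255,255));blue=cv2.inRange(h,(100,120,60),(130,255,255))
    box=proj(s,[np.r_[N+R.T@np.array(q)/1000,.1] for q in ((60,-70),(140,-70),(140,70),(60,70))]).astype(np.int32)
    M=np.zeros(red.shape,np.uint8);cv2.fillPoly(M,[box],255)
    for nm,m,z in (("red",red,.098),("blue",blue,.1)):
        ys,xs=np.where((m&M)>0)
        w=np.array([F(at(s,u,v,z)) for u,v in zip(xs,ys)])
        print(n,nm,len(xs),np.percentile(w,[1,50,99],axis=0).round(1).tolist())
E
```

```text
[0.4612 0.2032 0.1851] -81.8207109849889 [-0.2553  2.1052  2.1673]
w6 red 5227 [[62.7, -35.0], [91.6, -6.9], [125.8, 37.7]]
w6 blue 2990 [[61.2, -41.7], [93.2, -5.0], [117.7, 21.3]]
w8 red 7037 [[61.6, -16.8], [88.4, 9.5], [124.9, 56.7]]
w8 blue 2296 [[60.6, -32.0], [91.7, 4.1], [114.4, 16.4]]
```

Emit:
apply_moves --pt "0 0 0 0" --pt "0 -0.2 0 0" --pt "0.05 -0.6 0 0" --pt "0.1 -1.0 0 0" --pt "0.2 -1.5 0 0" --gripper 0

```text
time: 25.85
eef_pos: [0.4601, 0.2767, 0.1824]
eef_rot: [[0.99, 0.139, -0.001], [0.139, -0.99, -0.001], [-0.001, 0.0, -1.0]]
contact_force: [0.2, -0.5, 0.6]
opening: 0.14
gripper_force: 0.0
```

Emit:
apply_moves --pt "0.05 -0.4 0 0" --pt "0.1 -0.8 0 0" --pt "0.15 -1.1 0 0" --pt "0.21 -1.32 0 0" --pt "0.21 -1.32 0 0"

```text
time: 26.35
eef_pos: [0.4617, 0.3446, 0.1824]
eef_rot: [[0.99, 0.142, 0.0], [0.142, -0.99, -0.0], [0.0, 0.0, -1.0]]
contact_force: [-0.2, 0.6, 0.8]
opening: -0.001
gripper_force: 0.0
```

```bash
python3 - <<'E'
from h import *
np.set_printoptions(precision=4,suppress=True)
s=snap("w9");c=snap("s9","scene");p,y,st=pose();print(p,y,st["contact_force"],st["opening"])
cs=[]
for n in ("w9","s9"):
    q=load(n);h=cv2.cvtColor(q["color"],cv2.COLOR_RGB2HSV);m=cv2.inRange(h,(8,170,90),(18,255,255))
    k,l,S,C=cv2.connectedComponentsWithStats(m);o=1+S[1:,4].argsort()[::-1][:3];print(n,S[o].tolist(),C[o].round(1).tolist());cs.append(C[o[0]])
print(tri(load("w9"),load("s9"),cs[0],cs[1]))
E
```

```text
[0.4617 0.3425 0.1827] -81.942066976422 [ 0.0197  0.1522 -0.1529] -0.000185825959149016
w9 [[257, 177, 56, 57, 2508]] [[284.3, 204.6]]
s9 [[325, 111, 8, 6, 38], [214, 259, 2, 1, 2], [256, 45, 2, 1, 2]] [[328.7, 113.7], [214.5, 259.0], [256.5, 45.0]]
(array([0.5002, 0.351 , 0.1256]), np.float64(0.001487583887628099))
```

Emit:
apply_moves --pt "0.12 -0.02 -0.03 0" --pt "0.24 -0.02 -0.03 0" --pt "0.36 -0.01 -0.03 0" --pt "0.48 0.0 -0.03 0" --pt "0.6 0.01 -0.03 0"

```text
time: 26.95
eef_pos: [0.4919, 0.3467, 0.1844]
eef_rot: [[0.99, 0.14, -0.0], [0.14, -0.99, 0.0], [-0.0, -0.0, -1.0]]
contact_force: [-1.9, 1.2, 1.5]
opening: 0.0
gripper_force: 1.0
```

Emit:
apply_moves --pt "0.1 0.01 0 0" --pt "0.2 0.02 0 0" --pt "0.3 0.02 0 0" --pt "0.4 0.03 0 0" --pt "0.45 0.03 0 0"

```text
time: 27.45
eef_pos: [0.5146, 0.3486, 0.1844]
eef_rot: [[0.99, 0.14, 0.001], [0.14, -0.99, -0.0], [0.001, 0.0, -1.0]]
contact_force: [-1.3, -1.1, 0.6]
opening: 0.004
gripper_force: 0.6
```

Emit:
apply_moves --pt "0.05 0 0 0" --pt "0.1 0.01 0 0" --pt "0.15 0.01 0 0" --pt "0.18 0.01 0 0" --pt "0.18 0.01 0 0"

```text
time: 27.95
eef_pos: [0.5231, 0.3494, 0.1843]
eef_rot: [[0.99, 0.141, 0.0], [0.141, -0.99, -0.0], [0.0, 0.0, -1.0]]
contact_force: [-0.5, 0.4, 0.1]
opening: -0.0
gripper_force: 0.3
```

Emit:
apply_moves --pt "0.02 0 0 0" --pt "0.04 0 0 0" --pt "0.06 0 0 0" --pt "0.06 0 0 0" --pt "0.06 0 0 0"

```text
time: 28.45
eef_pos: [0.526, 0.3498, 0.1844]
eef_rot: [[0.99, 0.141, 0.0], [0.141, -0.99, 0.0], [0.0, -0.0, -1.0]]
contact_force: [-0.8, -0.8, -0.3]
opening: -0.001
gripper_force: 0.5
```

Emit:
apply_moves --pt "0.02 0 0 0" --pt "0.04 0 0 0" --pt "0.06 0 0 0" --pt "0.06 0 0 0" --pt "0.06 0 0 0"

```text
time: 28.95
eef_pos: [0.5278, 0.3501, 0.1842]
eef_rot: [[0.99, 0.141, -0.002], [0.141, -0.99, -0.0], [-0.003, -0.0, -1.0]]
contact_force: [-5.2, -1.6, 1.4]
opening: 0.003
gripper_force: 2.8
```

Emit:
apply_moves --pt "0.02 0 0 0" --pt "0.03 0 0 0" --pt "0.04 0 0 0" --pt "0.04 0 0 0" --pt "0.04 0 0 0"

```text
time: 29.45
eef_pos: [0.5283, 0.3501, 0.1841]
eef_rot: [[0.99, 0.141, -0.006], [0.141, -0.99, -0.001], [-0.006, -0.0, -1.0]]
contact_force: [-11.9, -2.1, 5.8]
opening: -0.002
gripper_force: 5.8
```

```bash
python3 - <<'E'
from h import *
np.set_printoptions(precision=4,suppress=True)
s=snap("w10");c=snap("s10","scene");p,y,st=pose();print(p,y,st["contact_force"],st["opening"])
cs=[]
for n in ("w10","s10"):
    q=load(n);h=cv2.cvtColor(q["color"],cv2.COLOR_RGB2HSV);m=cv2.inRange(h,(8,170,90),(18,255,255))
    k,l,S,C=cv2.connectedComponentsWithStats(m);o=1+S[1:,4].argsort()[::-1][:2];print(n,S[o].tolist(),C[o].round(1).tolist());cs.append(C[o[0]])
print(tri(load("w10"),load("s10"),cs[0],cs[1]))
E
```

```text
[0.5283 0.3502 0.1841] -81.88319215844491 [-10.8492  -3.0303   6.324 ] 2.998210941468908e-06
w10 [[255, 208, 54, 54, 2296], [23, 6, 27, 21, 99]] [[281.1, 234.6], [34.5, 20.7]]
s10 [[341, 116, 8, 6, 36], [438, 158, 2, 2, 2]] [[344.9, 118.4], [438.5, 158.5]]
(array([0.5513, 0.3558, 0.1239]), np.float64(0.0010677779261561882))
```

Emit:
apply_moves --pt "-0.1 0 0 0" --pt "-0.25 0 0 0" --pt "-0.4 0 0 0" --pt "-0.5 0 0 0" --pt "-0.5 0 0 0"

```text
time: 30.05
eef_pos: [0.5054, 0.3471, 0.1845]
eef_rot: [[0.99, 0.141, -0.0], [0.141, -0.99, 0.0], [-0.0, -0.0, -1.0]]
contact_force: [-0.3, 0.4, 0.8]
opening: 0.0
gripper_force: 0.0
```

Emit:
apply_moves --pt "0 0 -0.4 0" --pt "0 0 -1.0 0" --pt "0 0 -1.7 0" --pt "0 0 -2.2 0" --pt "0 0 -2.4 0"

```text
time: 30.55
eef_pos: [0.5071, 0.3471, 0.3068]
eef_rot: [[0.99, 0.141, 0.003], [0.141, -0.99, 0.002], [0.003, -0.002, -1.0]]
contact_force: [0.5, -0.3, -0.1]
opening: -0.0
gripper_force: 0.0
```

Emit:
apply_moves --pt "0 0 0 0" --pt "0 0 0 0" --pt "0 0 0 0" --pt "0 0 0 0" --pt "0 0 0 0"

```text
time: 31.05
eef_pos: [0.506, 0.3468, 0.3036]
eef_rot: [[0.99, 0.14, -0.001], [0.14, -0.99, -0.001], [-0.001, 0.001, -1.0]]
contact_force: [0.6, 0.5, -1.1]
opening: 0.0
gripper_force: 0.0
```

```bash
python3 - <<'E'
from h import *
np.set_printoptions(precision=4,suppress=True)
c=snap("s11","scene");t=snap("t11","top");s=snap("w11");p,y,st=pose();print(p,st["contact_force"],st["time"])
h=cv2.cvtColor(c["color"],cv2.COLOR_RGB2HSV)
for n in ("s10","s11"):
    q=load(n);h=cv2.cvtColor(q["color"],cv2.COLOR_RGB2HSV);m=cv2.inRange(h,(8,170,90),(18,255,255));m[:,:300]=0
    k,l,S,C=cv2.connectedComponentsWithStats(m);o=1+S[1:,4].argmax();print(n,C[o].round(1))
# plunger face blue and board blue in scene, before/after; diff of bystanders in top
for n in ("scene0","s5","s11"):
    q=load(n);h=cv2.cvtColor(q["color"],cv2.COLOR_RGB2HSV);f=lambda lo,hi,x0,y0,x1,y1:(lambda m:(int((m>0).sum()),[round(float(a.mean()),1) if len(a) else None for a in np.where(m>0)[::-1]]))(cv2.inRange(h,lo,hi)[y0:y1,x0:x1])
    print(n,"face",f((100,100,30),(130,255,255),265,150,310,180),"red",f((0,130,40),(8,255,255),265,150,310,180),"board",f((100,120,30),(130,255,255),250,190,300,225),
      "green",f((45,80,20),(78,255,120),180,245,220,290))
for n in ("top0","t11"):
    h=cv2.cvtColor(load(n)["color"],cv2.COLOR_RGB2HSV)
    m=cv2.inRange(h,(100,120,30),(130,255,255))[225:285,205:290];ys,xs=np.where(m>0);print(n,len(xs),[(int(a),int(b)) for a,b in np.unique(np.c_[xs+205,ys+225]//6*6,axis=0)])
E
```

```text
[0.5061 0.3469 0.3041] [ 0.3201 -0.1314  0.352 ] 31.2
s10 [344.9 118.4]
s11 [344.8 118.4]
scene0 face (60, [22.9, 13.6]) red (83, [22.0, 16.0]) board (0, [None, None]) green (260, [21.2, 27.1])
s5 face (42, [25.2, 14.2]) red (51, [27.4, 17.7]) board (155, [24.6, 21.1]) green (263, [21.2, 27.2])
s11 face (6, [28.2, 19.2]) red (110, [15.8, 13.8]) board (154, [24.6, 21.2]) green (260, [21.2, 27.2])
top0 27 [(216, 252), (216, 258), (222, 252), (222, 258)]
t11 137 [(222, 258), (246, 246), (246, 252), (246, 258), (252, 240), (252, 246), (252, 252), (252, 258), (258, 240), (258, 246), (258, 252), (258, 258), (264, 240), (264, 246), (264, 252)]
```

```bash
python3 -c "
from station import arm
print(arm.hand_in())"
```

```text
the job is handed in; nothing more can be done
None
```

The job is handed in at about 31 s of robot time. The blue board lies in the pocket with its connector towards the plunger, the keeper is against its end stop over the pushed-in plunger, and after that the toggle went over to its on stop. I checked the end state by force readings and image measurements rather than by eye, because my picture allowance was used up. While pressing the plunger, the hand lightly touched something, most likely the lamp bar, with about 5 N.

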